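Rack two drives on edge and wind the retaining bar home

TASK

Take the two aluminium drives off their leaning stands and stand each upright on its long edge, all the way down, in the black rack's free slot that fits it: the thick finned one in the wide slot, the thin one in the empty narrow slot. Then turn the rack's handwheel clockwise by its crank until the retaining bar meets its stops, and let go. Leave the drive that is already racked and the other things on the bench where they are.

Things in the scene. Friction and masses are not known exactly. Their poses are not given: they have to be found in the camera images.
- drive_thick: Thick flat aluminium drive, grooves on its faces, 18 x 112 x 82 mm, 0.35 kg. Origin at its centre; x through its thickness (18), y along its length (112), z along its height (82, to the upper edge). It starts on stand_a with a long edge on the toe, leaning 25 degrees from vertical, upper edge away from the robot.
- drive_thin: Thin flat aluminium drive with a pale paper label, 10 x 100 x 70 mm, 0.14 kg. Origin at its centre; x thickness (10), y length (100), z height (70). It starts leaning on the other stand in the same way.
- stand_a: Fixed low black stand of the thick drive, base 90 x 100 x 8 mm, origin at the underside's centre, +x side roughly away from the robot. Two posts 66 mm apart reach 50 mm up the drive's underside; between them only the lowest 18 mm is closed. The drive's upper edge overhangs to the stand's +x. The two stands may stand in swapped places.
- stand_b: The same stand again, fixed, carrying the thin drive.
- rack: Fixed black plate 240 (x) x 328 (y) x 14 mm; origin on the bench below the middle of its middle slot. Three slots run along y: wide (22 mm) at x = -60, narrow (14 mm) at x = 0 and at x = +60 mm (occupied). Guide walls 100 mm long, parallel to 22 mm above the plate's top, flared to 31 mm. A brown end wall 50 mm above the bench closes them at y = -70 mm.
- slot_wide (a point): Middle of the wide slot's floor (14 mm above the bench), on the line of the slot. Axes as the rack: the slot runs along y.
- slot_narrow (a point): Middle of the empty narrow slot's floor (14 mm above the bench). Axes as the rack.
- wheel_hub (a point): Centre of the handwheel's top face, 52 mm above the bench, at the rack's y = +178 mm. The wheel is a grey disc 100 mm across that turns about this vertical axis.
- crank_top (a point): Centre of the top of the crank handle, a freely revolving black upright cylinder 16 mm in diameter, 42 mm tall, standing on the wheel 38 mm from its axis; its top is 95 mm above the bench.
- wheel (a joint): Handwheel angle, rad, growing clockwise seen from above: 0 fully open, 6.0 at the stop. At 0 the crank is on the rack's -x side of the hub.
- slide (a joint): Travel of the retaining bar, m, towards the rack's -y: 0 fully open, 0.045 when it meets the two stop lugs. 7.5 mm per radian of the wheel.
- bar_face (a point): Middle of the top edge (43 mm above the bench) of the retaining bar's rubber-faced front, which looks to the rack's -y. The bar is 230 mm long along the rack's x and 12 mm thick; at the stop its face is at the rack's y = +66 mm.
- drive_racked: Thin drive, 10 x 100 x 70 mm, already standing in the rack's third slot (x = +60 mm); leave it. Origin at its centre, axes as drive_thin.
- screwdriver: Screwdriver 150 mm long lying on the bench; leave it. Origin at the underside's centre.
- memory_stick: Small green memory board 30 x 68 x 5 mm flat on the bench; leave it.
- bridge_block: Brown slotted block 30 x 110 x 22 mm on the bench; leave it.
- tape_roll: Amber roll 64 mm across, 20 mm tall, lying flat on the bench; leave it.
- flux_jar: Small jar 44 mm across, 60 mm tall, on the bench; leave it.
Not all that is in view belongs to the job. Leave any blue or yellow look-alike of the drive_thin alone.

How it is judged:
By the outcome, as a careful person would: the job done as asked, in the order asked, and still so for the second after the job is handed in, with the robot touching nothing.
It also fails if it takes over 67 s, if anything falls off the work surface, if the arm or the gripper's body presses on something with over 40 N, if the wrist force passes 120 N, or if a joint passes its speed limit or range.

ROBOT

A 7-joint arm with a two-finger parallel gripper is mounted at the origin on the work surface. World frame = base frame: x ahead of the robot, y to its left, z up, the work surface at z = 0. Lengths are in m, angles in degrees, forces in N, time in s.
With the tool pointing down it reaches from about 0.4 to 0.85 m from the base axis. Payload 6.9 kg.
Tool frame: the origin (TCP) lies at the centre of the arm's flange, where the gripper is bolted on; the fingertips stand 173 mm ahead of it and the grasp point (between the pads) lies 155 mm ahead of it; z points along the fingers, y is the direction in which the jaws open and shut (so a half turn about z gives the same grasp; the last joint's range is limited). The gripper opens to 85 mm and grips with 20 to 120 N. Pads are 22 mm wide; open, the fingers measure 114 mm over their backs; the gripper's body (76 mm by 85 mm) begins 54 mm behind the grasp point. The pads swing forward as they close: fully open they stand 13 mm farther back than shut.
Start: joints at [-59.444, 29.078, -13.613, 85.955, 7.202, 65.827, -8.869], TCP at [0.259, 0.569, 0.405] pointing down, gripper open.
Joint ranges: [-176.47, 176.47], [-13.61, 117.27], [-81.72, 77.17], [0.22, 143.17], [-87.28, 267.28], [10, 112.55], [-165.47, 165.47]. Speed limits (degrees/s): [136.94, 136.94, 180, 180, 180, 180, 180].

INTERFACE

Orientations are given as [roll, pitch, yaw] about the fixed x, y, z axes, in that order (R = Rz(yaw) Ry(pitch) Rx(roll)).
In Python, from station import ctrl gives the robot as it stands. The module is installed in compiled form; this text tells all that it offers.
- The arm moves only by the tool drive_tool, never from a script. Its argument "deltas" is a list of rows, each a list of 5 numbers: the gripper's target within -1 to 1 (shut at 1, half-way at 0, fully open at -1), then the shift along the tool's x, y, z in m, then the turn about the tool's z in degrees. A call has 1 to 20 rows; each row is the pose to reach, as a shift and turn from the pose commanded when the call began, along the tool's axes at that moment; what a row does not reach only later rows make up. A row lasts 1/8 s, in which the tool goes at most 62.5 mm and 10.7 degrees, less where a joint would pass 70% of its speed; a pose out of reach is approached as far as the arm can. A call with a gripper value outside its range is refused whole. The fingers move at their own pace and stop on an object; the grip force is fixed at half the most. Time passes only in rows, so rows that repeat a pose let the fingers close. It gives the time, the measured TCP pose, the force and the opening at its end, in the units of the state.
- ctrl.observe(): the state, without advancing time (a new reading comes with each control period).
- ctrl.snapshot(name): name is "scene" or "top" or "wrist"; returns (picture, depth): 384x512x3 uint8, red, green, blue; 384x512 float32, m along the optical axis (not along the pixel's ray), 0 where there is no reading.
- ctrl.calibration(name): a dict with "K" (3x3 intrinsics, pixels), "dist_coeffs" ([k1, k2, p1, p2, k3] as OpenCV has them; the pictures are not rectified), "R" (3x3) and "t" (3): a world point X has camera coordinates R X + t; the wrist camera has in their place "mount" (4x4, takes a point from camera to tool coordinates, whose origin is the TCP and whose axes are the flange's). Camera axes: x right, y down, z forward; pixel columns grow to the right and rows downward; lengths in m; the calibration is good to about 2 mm. A picture is of the moment at which its call begins: read the wrist's pose just before it. calibration takes no time and is no camera call.
- ctrl.hand_in(): hands the job in, once; it reports no verdict.
The state is a dict: "time_s": time; "qpos": joint angles; "joint_velocities": joint speeds; "tau": joint torques, N m; "position": TCP position; "tcp_rot": TCP orientation; "force": force on the tool from outside, world axes, zero at the start; "wrist_torque": the same for the moment, N m; "opening": finger opening in m.
Only numpy, scipy, OpenCV 4.12 (cv2) and the standard library are available. Lean on these libraries where they do the work, as an engineer would, in place of code of your own. Each camera call takes 0.05 s, during which the arm holds its last target. There are 200 camera calls.

## Working session

There is one attempt and no reset: what is moved stays moved. The work goes in short steps, Python scripts to look and compute and a tool call to move; the robot and the scene stay as the last step left them, time stands still between calls to the robot, and variables do not carry over. Pictures are saved under pics/ and viewed, about 8 in all and at most 12, crops included, and the job is handed in when it is done.

Besides the shell and the picture viewer there is one more tool, called after "Emit:" as name([rows], argument=value, ...), one row to a line, values as JSON. drive_tool: Moves the arm, as the interface text tells. Its arguments: {"type":"object","properties":{"deltas":{"type":"array","items":{"type":"array","items":{"type":"number"}}}},"required":["deltas"]}

```bash
mkdir -p pics; cat > h.py <<'E'
import numpy as np, cv2
from station import ctrl
from scipy.spatial.transform import Rotation as Ro
def cam(name,st=None):
    c=ctrl.calibration(name);K=np.array(c["K"]);d=np.array(c["dist_coeffs"])
    if "mount" in c:
        st=st or ctrl.observe();M=np.array(c["mount"])
        R=Ro.from_euler('xyz',st["tcp_rot"],degrees=True).as_matrix()
        Rw=R@M[:3,:3];o=R@M[:3,3]+np.array(st["position"])
    else:
        Rw=np.array(c["R"]).T;o=-Rw@np.array(c["t"])
    return K,d,Rw,o
def rays(C,px):
    K,d,Rw,o=C
    n=cv2.undistortPoints(np.array(px,float).reshape(-1,1,2),K,d).reshape(-1,2)
    return np.c_[n,np.ones(len(n))]@Rw.T
def on_plane(C,px,z):
    r=rays(C,px);return C[3]+r*((z-C[3][2])/r[:,2])[:,None]
def pts(C,px,dep):
    return C[3]+rays(C,px)*np.array([dep[int(v),int(u)] for u,v in px])[:,None]
def cloud(C,dep):
    v,u=np.nonzero(dep>0);K,d,Rw,o=C
    P=o+rays(C,np.c_[u,v])*dep[v,u][:,None]
    X=np.full(dep.shape+(3,),np.nan);X[v,u]=P;return X
def snap(name,tag):
    st=ctrl.observe();C=cam(name,st);p,d=ctrl.snapshot(name)
    cv2.imwrite(f"pics/{tag}.png",p[:,:,::-1]);np.savez(f"pics/{tag}.npz",p=p,d=d,K=C[0],dc=C[1],R=C[2],o=C[3]);return p,d,C
def load(tag):
    z=np.load(f"pics/{tag}.npz");return z["p"],z["d"],(z["K"],z["dc"],z["R"],z["o"])
E
python3 - <<'E'
from h import *
print(ctrl.observe())
a=snap("top","top1");b=snap("scene","scene1")
print(a[2][3],b[2][3])
E
```

```text
{'time_s': 0.0, 'qpos': array([-59.44585904,  29.12690741, -13.61050116,  86.00791469,
         7.20270776,  65.82705481,  -8.87102269]), 'joint_velocities': array([ 0.02266472, -0.05314707,  0.0494009 ,  0.02948296,  0.00150234,
       -0.01924841,  0.0271931 ]), 'tau': array([ 5.43148963e-04, -6.20586920e+01, -2.18712352e+00, -2.49660480e+01,
        1.25458755e-02,  1.21026213e-02,  1.16902106e-05]), 'position': array([0.25925792, 0.56848798, 0.40382015]), 'tcp_rot': array([-1.79897131e+02,  1.64070834e-03,  1.55491268e+02]), 'force': array([ 0.53448794, -0.44237901, -0.60059345]), 'wrist_torque': array([-0.00248087, -0.03611213,  0.0171682 ]), 'opening': 0.08545157333135027}
[ 0.36577057 -0.03956567  1.05370708] [ 1.10517562 -0.54780755  0.70162818]
```

View pics/top1.png

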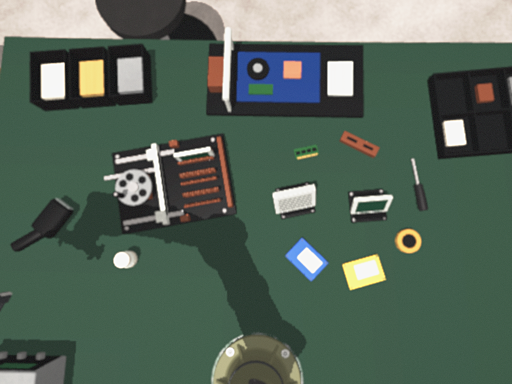

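View pics/scene1.png

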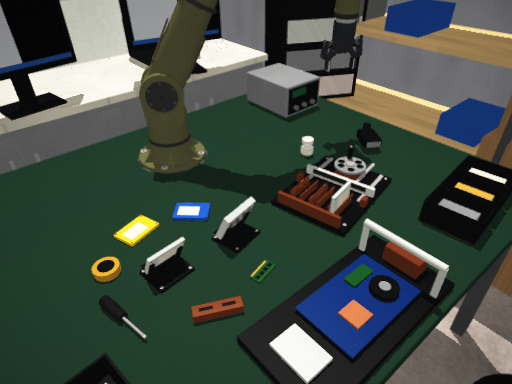

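Top view shows the rack around (175,185), with its end wall on the right (world −y) and the wheel at (133,186). The leaning drives are at (295,198), which looks grooved, and (371,205), which looks framed or labelled. The blue (307,260) and yellow (364,272) flat look-alikes are to be left alone. I'll check this in an enlarged crop and with depth.

```bash
python3 - <<'E'
from h import *
p,d,C=load("top1");q,e,D=load("scene1")
a=cv2.resize(p[170:230,265:400],None,fx=5.5,fy=5.5,interpolation=cv2.INTER_CUBIC)[:, :742]
b=cv2.resize(q[185:290,130:270],None,fx=2.6,fy=2.6,interpolation=cv2.INTER_CUBIC)
c=cv2.resize(p[130:235,100:240],None,fx=2.6,fy=2.6,interpolation=cv2.INTER_CUBIC)
H=np.hstack([b,c]);
W=max(a.shape[1],H.shape[1]);f=lambda i:np.pad(i,((0,0),(0,W-i.shape[1]),(0,0)))
o=np.vstack([f(a),f(H)]);o=o[:600];cv2.imwrite("pics/crop1.png",o[:,:,::-1]);print(o.shape)
X=cloud(C,d)
for n,(u0,u1,v0,v1) in dict(A=(270,320,175,222),B=(343,398,182,226)).items():
    P=X[v0:v1,u0:u1].reshape(-1,3);P=P[P[:,2]>.045];
    I=p[v0:v1,u0:u1].reshape(-1,3)
    print(n,len(P),P.min(0),P.max(0),P.mean(0)); 
    c0=P.mean(0);U,S,V=np.linalg.svd(P-c0,full_matrices=False);print(V,S/np.sqrt(len(P)))
P=X[120:240,105:240];print("rack",np.nanmin(P.reshape(-1,3),0),np.nanmax(P.reshape(-1,3),0))
Y=cloud(D,e)
for n,(u,v) in dict(base=(256,375),hub=(133,186)).items(): print(n,X[v,u])
print(np.mean(d>0))
E
```

```text
(600, 742, 3)
A 731 [ 0.45680608 -0.14642334  0.04511552] [ 0.52059789 -0.033812    0.10334357] [ 0.4881902  -0.08994733  0.08068433]
[[-0.23092052  0.97292008 -0.01011069]
 [-0.53562361 -0.13579061 -0.83346761]
 [-0.81227031 -0.18704925  0.55247581]] [0.03217774 0.02010611 0.00418021]
B 447 [ 0.46354656 -0.34615648  0.04506767] [ 0.49696193 -0.24634334  0.08858333] [ 0.48018491 -0.29459236  0.07040415]
[[-0.09411441  0.99555887 -0.00223768]
 [ 0.51118754  0.05025322  0.85799878]
 [ 0.85430075  0.07960618 -0.51364684]] [0.02907474 0.01493629 0.00242323]
rack [ 0.36501917  0.06056287 -0.00804816] [0.72423194 0.4708731  0.09783721]
base [ 0.06998263 -0.00475635  0.1729494 ]
hub [0.51091092 0.35124982 0.05542607]
0.9959767659505209
```

View pics/crop1.png

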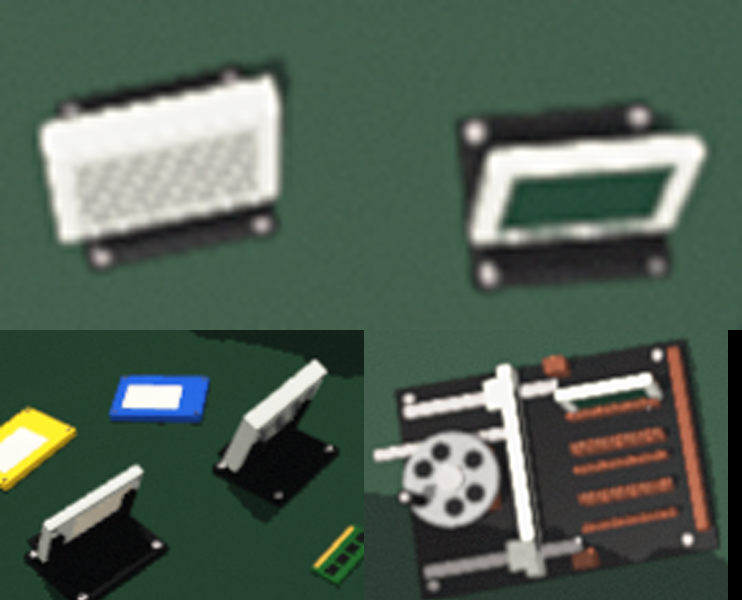

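Crop: the left drive (top 295,198) is thicker with textured faces, so it is drive_thick. The right drive (371,205) is slimmer, bare aluminium with a green-reflecting face and a pale label behind, so it is drive_thin. Blue and yellow are decoys. The crank shows at the wheel's −x/left side.

```bash
cat >> h.py <<'E'
def delta(pos,yaw):
    st=ctrl.observe();R=Ro.from_euler('xyz',st["tcp_rot"],degrees=True).as_matrix()
    y=st["tcp_rot"][2];d=np.array(pos)-st["position"]
    c,s=np.cos(np.radians(y)),np.sin(np.radians(y))
    print("at",np.round(st["position"],4),"rot",np.round(st["tcp_rot"],2),"delta",np.round([d[0]*c+d[1]*s,d[0]*s-d[1]*c,-d[2]],4),"turn",round((y-yaw+180)%360-180,2))
E
python3 - <<'E'
from h import *
c=ctrl.calibration("wrist");print(np.round(c["mount"],3),np.round(c["K"],1))
delta([.49,-.16,.40],100)
delta([.53,.22,.42],100)
E
```

```text
[[-0.    -0.965 -0.261  0.066]
 [ 1.    -0.001  0.001 -0.001]
 [-0.001 -0.261  0.965  0.03 ]
 [ 0.     0.     0.     1.   ]] [[311.1   0.  260.4]
 [  0.  311.1 191.7]
 [  0.    0.    1. ]]
at [0.2593 0.5685 0.4039] rot [-179.91    0.    155.49] delta [-0.5121 -0.5671  0.0039] turn 55.49
at [0.2593 0.5685 0.4039] rot [-179.91    0.    155.49] delta [-0.3909 -0.2048 -0.0161] turn 55.49
```

Emit:
drive_tool([
  [-1,-0.39,-0.205,-0.016,55],
  [-1,-0.39,-0.205,-0.016,55],
  [-1,-0.39,-0.205,-0.016,55],
  [-1,-0.39,-0.205,-0.016,55],
  [-1,-0.39,-0.205,-0.016,55],
  [-1,-0.39,-0.205,-0.016,55],
  [-1,-0.39,-0.205,-0.016,55],
  [-1,-0.39,-0.205,-0.016,55],
  [-1,-0.39,-0.205,-0.016,55],
  [-1,-0.39,-0.205,-0.016,55],
  [-1,-0.39,-0.205,-0.016,55],
])

```text
time_s: 1.48
position: [0.5283, 0.2217, 0.4206]
tcp_rot: [-180.0, -0.0, 100.6]
force: [-0.2, -0.0, 0.6]
opening: 0.0855
```

```bash
python3 - <<'E'
from h import *
p,d,C=snap("wrist","w1")
delta([.49,-.16,.40],100)
E
```

```text
at [0.5285 0.2215 0.4206] rot [-1.7998e+02 -1.0000e-02  1.0061e+02] delta [-0.3679 -0.1081  0.0206] turn 0.61
```

View pics/w1.png

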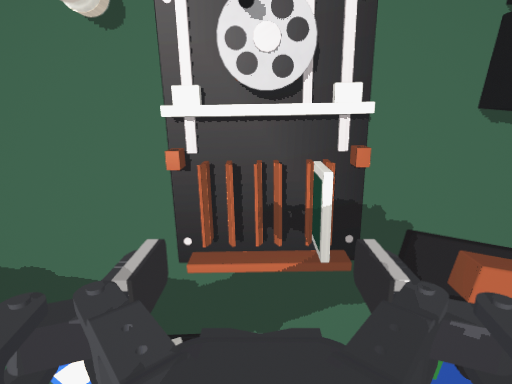

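Wrist view: the rack is upright in the picture. The wide slot's walls are at columns 207 and 231, the empty narrow slot's at 259 and 278, and the racked drive is at 322. The end wall is at row 262, the hub at (267,36), and the crank top at about (245,2). Now for the rack frame.

```bash
python3 - <<'E'
from h import *
p,d,C=load("w1");X=cloud(C,d)
r,g,b=[p[:,:,i].astype(int) for i in range(3)]
m=((r>70)&(r>2*g)&(r>2*b)).astype(np.uint8);m[:, 375:]=0
n,l,s,c=cv2.connectedComponentsWithStats(m)
for i in range(1,n):
    if s[i,4]<60: continue
    P=X[l==i];P=P[~np.isnan(P[:,0])];z=np.percentile(P[:,2],95);P=P[P[:,2]>z-.006]
    q=P.mean(0);U,S,V=np.linalg.svd((P-q)[:,:2],full_matrices=False);t=(P-q)[:,:2]@V[0]
    rc=cv2.minAreaRect(P[:,:2].astype(np.float32)*1000)
    print(s[i,:5],np.round(q,4),"dir",np.round(np.degrees(np.arctan2(*V[0][::-1]))%180,2),"range",np.round(np.percentile(t,[1,99]),4),np.round(rc[0],1),np.round(rc[1],1))
# hub
mk=((p.min(2)>90)&(np.abs(X[:,:,2]-.052)<.006)).astype(np.uint8);mk[100:]=0;mk[:,:200]=0;mk[:,330:]=0
P=X[mk>0];print("wheel",P.mean(0),cv2.minEnclosingCircle((P[:,:2]*1000).astype(np.float32)))
e=cv2.fitEllipse(np.argwhere(cv2.Canny(mk*255,50,100)[:, :])[:,::-1].astype(np.float32));print(e)
px=[(267,36)];print(on_plane(C,px,.052))
E=(X[:,:,2]>.08)&(X[:,:,2]<.105)
for tag in["w1","top1"]:
    p,d,C=load(tag);X=cloud(C,d);E=(X[:,:,2]>.085)&(X[:,:,2]<.105);rad=np.hypot(X[:,:,0]-.511,X[:,:,1]-.351)<.07
    P=X[E&rad];print(tag,"crank",len(P),np.median(P,0) if len(P) else 0)
E
```

```text
wheel [0.50719004 0.34724769 0.0533366 ] ((509.0652770996094, 352.4485778808594), 49.58426284790039)
((267.0806579589844, 42.75589370727539), (82.97512817382812, 95.1668472290039), 91.42185974121094)
[[0.5092188  0.35384972 0.052     ]]
w1 crank 0 0
top1 crank 34 [0.48473624 0.38088163 0.0931286 ]
```

```bash
python3 - <<'E'
from h import *
p,d,C=load("w1");X=cloud(C,d)
print(p[262,270],p[200,207],p[200,231])
r,g,b=[p[:,:,i].astype(int) for i in range(3)]
m=((r>60)&(r>1.5*g)&(r>1.5*b)).astype(np.uint8);m[:, 375:]=0
n,l,s,c=cv2.connectedComponentsWithStats(m)
for i in range(1,n):
    if s[i,4]<60: continue
    P=X[l==i];P=P[~np.isnan(P[:,0])];z=np.percentile(P[:,2],95);P=P[P[:,2]>z-.006]
    q=P.mean(0);U,S,V=np.linalg.svd((P-q)[:,:2],full_matrices=False);t=(P-q)[:,:2]@V[0]
    rc=cv2.minAreaRect(P[:,:2].astype(np.float32)*1000)
    print(s[i,:5],np.round(q,4),"dir",np.round(np.degrees(np.arctan2(*V[0][::-1]))%180,2),"range",np.round(np.percentile(t,[1,99]),4),np.round(rc[0],1),np.round(rc[1],1))
E=(X[:,:,2]>.078)&(X[:,:,2]<.09);E[:,:290]=0;E[:,340:]=0;P=X[E];rc=cv2.minAreaRect(P[:,:2].astype(np.float32)*1000);print("racked top",P.mean(0),rc)
E=(np.abs(X[:,:,2]-.043)<.008)&(p.min(2)>150);E[:95]=0;E[120:]=0;P=X[E];print("bar",P.mean(0),cv2.minAreaRect(P[:,:2].astype(np.float32)*1000))
E
```

```text
[120  67  46] [124  69  46] [167  88  56]
[350 145  21  23 423] [0.6382 0.2544 0.0405] dir 102.0 range [-0.0105  0.0109] [638.7 254.2] [15.9 21.9]
[165 148  21  23 395] [0.4286 0.2116 0.0404] dir 102.54 range [-0.0105  0.0109] [428.1 211.3] [16.  21.5]
[305 159   9  87 618] [0.5903 0.1902 0.0444] dir 101.87 range [-0.0503  0.0476] [591.1 188.5] [ 6.8 99.7]
[323 159  13  86 187] [0.6138 0.2084 0.0443] dir 103.5 range [-0.0347  0.0629] [615.4 193.6] [ 7.1 99.2]
[ 197  161   17   87 1008] [0.4697 0.1651 0.0437] dir 101.61 range [-0.0477  0.0505] [469.9 163.4] [  7.6 100. ]
[225 161  11  86 598] [0.5017 0.1728 0.0441] dir 101.62 range [-0.0465  0.0516] [501.7 170.1] [  7.4 100. ]
[254 160   9  87 667] [0.5318 0.1788 0.0441] dir 101.59 range [-0.0514  0.0469] [532.4 176.4] [ 7.  99.7]
[273 160   9  87 701] [0.5563 0.1831 0.0441] dir 101.59 range [-0.0474  0.0506] [556.5 181.3] [ 5.9 99.6]
[ 187  250  165   23 3183] [0.5587 0.1057 0.05  ] dir 11.51 range [-0.0974  0.0962] [559.4 104.9] [198.2  13.1]
racked top [0.60219739 0.1914336  0.08412834] ((603.0935668945312, 189.05271911621094), (11.230267524719238, 98.8105239868164), 11.003722190856934)
bar [0.52276659 0.28552191 0.0437421 ] ((522.4898681640625, 285.36053466796875), (228.19924926757812, 12.22529125213623), 11.56524658203125)
```

Emit:
drive_tool([
  [-1,-0.33,-0.108,0.02,0],
  [-1,-0.33,-0.108,0.02,0],
  [-1,-0.33,-0.108,0.02,0],
  [-1,-0.33,-0.108,0.02,0],
  [-1,-0.33,-0.108,0.02,0],
  [-1,-0.33,-0.108,0.02,0],
  [-1,-0.33,-0.108,0.02,0],
  [-1,-0.33,-0.108,0.02,0],
])

```text
time_s: 2.52
position: [0.4832, -0.1227, 0.4007]
tcp_rot: [180.0, -0.0, 100.6]
force: [-0.7, -0.3, 0.6]
opening: 0.0858
```

```bash
python3 - <<'E'
from h import *
p,d,C=snap("wrist","w2")
X=cloud(C,d)
for n,c0,H in(("thick",(.488,-.09),82),("thin",(.480,-.295),70)):
    m=(np.hypot(X[:,:,0]-c0[0],X[:,:,1]-c0[1])<.09)&(X[:,:,2]>.02)&(p.min(2)>95)
    P=X[m];z=np.percentile(P[:,2],99.5);T=P[P[:,2]>z-.007]
    print(n,len(P),"zmax",z,"top strip",np.round(T.mean(0),4),cv2.minAreaRect(T[:,:2].astype(np.float32)*1000))
    rc=cv2.minAreaRect(P[:,:2].astype(np.float32)*1000);print("all",rc, np.round(P.min(0),3))
    # front face: ransac plane
    rng=np.random.default_rng(0);best=None
    for _ in range(400):
        a=P[rng.choice(len(P),3,False)];nn=np.cross(a[1]-a[0],a[2]-a[0])
        if np.linalg.norm(nn)<1e-6: continue
        nn/=np.linalg.norm(nn);k=np.abs((P-a[0])@nn)<.0015
        if best is None or k.sum()>best.sum():best=k
    Q=P[best];q=Q.mean(0);V=np.linalg.svd(Q-q,full_matrices=False)[2];print("plane",best.sum(),np.round(q,4),np.round(V,3))
E
```

```text
thick 7670 zmax 0.2797871963820136 top strip [ 0.4824 -0.1132  0.2777] ((489.4200134277344, -112.72572326660156), (128.05186462402344, 6.309444427490234), 10.746590614318848)
all ((480.06890869140625, -95.81568908691406), (117.15191650390625, 116.08578491210938), 51.599578857421875) [ 0.426 -0.151  0.025]
plane 4253 [ 0.4776 -0.0897  0.0706] [[-0.224  0.975  0.005]
 [ 0.416  0.091  0.905]
 [-0.882 -0.205  0.425]]
thin 982 zmax 0.08752638207218844 top strip [ 0.4846 -0.2668  0.0845] ((484.6106872558594, -268.8246765136719), (12.015277862548828, 46.249847412109375), 5.495654106140137)
all ((473.42608642578125, -293.74029541015625), (39.19438171386719, 93.73828887939453), 5.718535423278809) [ 0.45  -0.342  0.02 ]
plane 558 [ 0.4688 -0.2697  0.0582] [[ 0.317  0.551  0.772]
 [-0.309  0.83  -0.465]
 [-0.897 -0.091  0.433]]
```

View pics/w2.png

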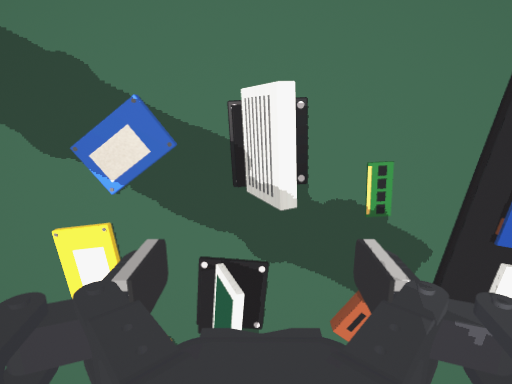

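```bash
python3 - <<'E'
from h import *
for tag,n,c0,H,L,yaw,q in(("w2","thick",(.488,-.09),.082,.112,13.0,(.4776,-.0897,.0706)),("w2","thin",(.480,-.295),.07,.1,5.6,(.4688,-.2697,.0582)),("top1","thick",(.488,-.09),.082,.112,13.0,0),("top1","thin",(.480,-.295),.07,.1,5.6,0)):
    p,d,C=load(tag);X=cloud(C,d)
    y=np.radians(yaw);a=np.array([np.cos(y),np.sin(y),0]);l=np.array([-a[1],a[0],0])
    m=(np.hypot(X[:,:,0]-c0[0],X[:,:,1]-c0[1])<.08)&(X[:,:,2]>.03)&(X[:,:,2]<.115)&(p.min(2)>80)
    P=X[m];o=np.array([*c0,0]);t=(P-o)@l;s=(P-o)@a;z=P[:,2]
    print(tag,n,len(P),"len range",np.percentile(t,[.5,99.5]),"zmax",np.percentile(z,[95,99,99.8]),"a max",np.percentile(s,[99,99.8]))
    for z0 in np.arange(.03,.108,.01):
        k=(z>z0)&(z<z0+.01)
        if k.sum()>5: print("  z%.3f n%d a: %.4f %.4f med %.4f"%(z0,k.sum(),*np.percentile(s[k],[2,98]),np.median(s[k])),np.round(np.percentile(t[k],[1,99]),4))
E
```

```text
w2 thick 6151 len range [-0.05531315  0.05466375] zmax [0.10038106 0.1012671  0.10176923] a max [0.01965946 0.01992774]
  z0.030 n397 a: -0.0290 -0.0242 med -0.0266 [-0.0547  0.0537]
  z0.040 n463 a: -0.0247 -0.0195 med -0.0218 [-0.0542  0.0539]
  z0.050 n465 a: -0.0195 -0.0151 med -0.0172 [-0.0548  0.054 ]
  z0.060 n484 a: -0.0150 -0.0105 med -0.0129 [-0.0545  0.054 ]
  z0.070 n620 a: -0.0109 -0.0054 med -0.0083 [-0.0549  0.0538]
  z0.080 n690 a: -0.0062 -0.0008 med -0.0034 [-0.0547  0.0537]
  z0.090 n2567 a: -0.0006 0.0197 med 0.0108 [-0.0545  0.0541]
  z0.100 n465 a: 0.0034 0.0085 med 0.0054 [-0.0546  0.0536]
w2 thin 840 len range [-0.02857757  0.04857696] zmax [0.08647197 0.0871513  0.08767128] a max [0.01285842 0.01306534]
  z0.030 n84 a: -0.0224 -0.0099 med -0.0191 [-0.037   0.0485]
  z0.040 n73 a: -0.0176 -0.0041 med -0.0132 [0.0367 0.0483]
  z0.050 n82 a: -0.0128 0.0007 med -0.0083 [0.0369 0.0486]
  z0.060 n78 a: -0.0075 0.0043 med -0.0038 [0.0363 0.0483]
  z0.070 n98 a: -0.0030 0.0094 med 0.0007 [0.0167 0.0485]
  z0.080 n425 a: 0.0012 0.0129 med 0.0072 [0.0045 0.0481]
top1 t
[... 388 characters left out ...]
0.0019 med -0.0056 [-0.0559  0.0553]
  z0.080 n91 a: -0.0050 0.0020 med -0.0008 [-0.0559  0.0544]
  z0.090 n314 a: 0.0016 0.0214 med 0.0114 [-0.0548  0.0539]
  z0.100 n18 a: 0.0044 0.0132 med 0.0069 [-0.042  0.053]
top1 thin 331 len range [-0.04971853  0.0487255 ] zmax [0.08633438 0.08751331 0.08829741] a max [0.01443242 0.01488786]
  z0.030 n33 a: -0.0211 -0.0124 med -0.0190 [-0.049   0.0479]
  z0.040 n17 a: -0.0153 -0.0066 med -0.0130 [-0.0483  0.0489]
  z0.050 n26 a: -0.0115 0.0024 med -0.0078 [-0.0503  0.0486]
  z0.060 n23 a: -0.0060 0.0003 med -0.0032 [-0.0486  0.0479]
  z0.070 n75 a: -0.0009 0.0144 med 0.0020 [-0.0462  0.0484]
  z0.080 n157 a: 0.0026 0.0143 med 0.0087 [-0.0492  0.0477]
```

Thick drive: tilt 25°, yaw 13°, grasp line at about (0.488, −0.090). I'll descend astride it, then draw the jaws back towards the toe while closing, so the drive pivots upright.

```bash
python3 - <<'E'
from h import *
delta([.488,-.09,.227],103)
E
```

```text
at [ 0.4834 -0.1222  0.4007] rot [ 1.7998e+02 -4.0000e-02  1.0063e+02] delta [0.0308 0.0105 0.1737] turn -2.37
```

Emit:
drive_tool([
  [-1,0.031,0.01,0.04,-2.4],
  [-1,0.031,0.01,0.09,-2.4],
  [-1,0.031,0.01,0.13,-2.4],
  [-1,0.031,0.01,0.155,-2.4],
  [-1,0.031,0.01,0.174,-2.4],
  [-0.4,0.031,0.01,0.174,-2.4],
  [-0.4,0.031,0.01,0.174,-2.4],
  [-0.4,0.031,0.01,0.174,-2.4],
  [-0.4,0.031,0.01,0.174,-2.4],
])

```text
time_s: 3.7
position: [0.4874, -0.0915, 0.2274]
tcp_rot: [179.9, 0.0, 102.9]
force: [0.3, -0.1, 0.8]
opening: 0.0599
```

Emit:
drive_tool([
  [-0.4,0,-0.006,0,0],
  [-0.4,0,-0.012,0,0],
  [-0.3,0,-0.017,0,0],
  [-0.15,0,-0.02,0,0],
  [0.0,0,-0.021,0,0],
  [0.2,0,-0.022,0,0],
  [0.4,0,-0.022,0,0],
  [0.7,0,-0.022,0,0],
  [1,0,-0.022,0,0],
  [1,0,-0.022,0,0],
  [1,0,-0.022,0,0],
])

```text
time_s: 5.08
position: [0.4663, -0.0964, 0.2268]
tcp_rot: [179.9, 0.0, 102.9]
force: [4.0, 1.3, -0.2]
opening: 0.0172
```

```bash
python3 - <<'E'
from h import *
st=ctrl.observe();print(st["force"],st["wrist_torque"],st["opening"])
snap("scene","s2");p,d,C=snap("wrist","w3")
q=cv2.imread("pics/s2.png")[150:300,130:330];w=cv2.imread("pics/w3.png")
cv2.imwrite("pics/v1.png",np.hstack([cv2.resize(q,(400,300),interpolation=cv2.INTER_CUBIC),cv2.resize(w,(400,300))]))
E
```

```text
[ 3.95901437  1.27432015 -0.22997199] [ 0.17422855 -1.09749328 -0.01594353] 0.01722053515072124
```

View pics/v1.png

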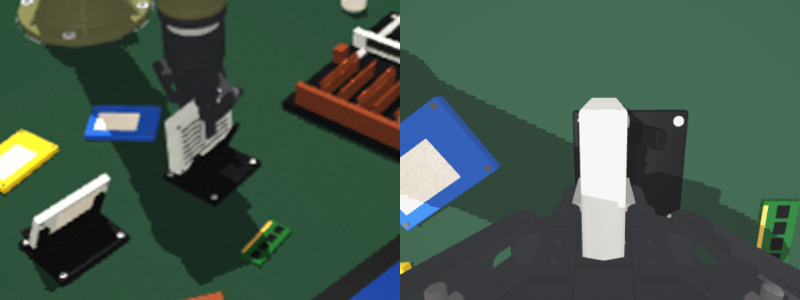

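The drive is upright between the pads (opening 17 mm). Lifting it and moving over the wide slot.

```bash
python3 - <<'E'
from h import *
p,d,C=load("w3");X=cloud(C,d);m=(p.min(2)>180);m[:,:230]=0;m[:,:]&=(X[:,:,2]>.07)&(X[:,:,2]<.12);m[:120]=0;m[:,300:]=0
P=X[m];print(len(P),P.mean(0),np.percentile(P[:,2],[5,50,95]),cv2.minAreaRect(P[:,:2].astype(np.float32)*1000))
y=np.radians(102.9);V=P-ctrl.observe()["position"];print("toolx",np.percentile(V@[np.cos(y),np.sin(y),0],[1,99]),"tooly",np.percentile(V@[np.sin(y),-np.cos(y),0],[2,98]),)
delta([.4858,.1668,.300],101.6)
E
```

```text
11393 [ 0.45874421 -0.06858977  0.10809815] [0.1073049  0.10874907 0.10972995] ((457.9246520996094, -73.00077819824219), (21.536901473999023, 63.812339782714844), 12.488512992858887)
toolx [-0.00555823  0.05641141] tooly [-0.0095054   0.00729933]
at [ 0.4662 -0.0964  0.2269] rot [1.7993e+02 3.0000e-02 1.0290e+02] delta [ 0.2522  0.0778 -0.0731] turn 1.3
```

Emit:
drive_tool([
  [1,0,0,-0.03,0],
  [1,0,0,-0.06,0],
  [1,0,0,-0.085,0],
  [1,0,0,-0.085,0],
])

```text
time_s: 5.68
position: [0.465, -0.0966, 0.3122]
tcp_rot: [-180.0, 0.0, 102.9]
force: [0.0, 0.6, -3.0]
opening: 0.017
```

Emit:
drive_tool([
  [1,0.05,0.016,0,0.3],
  [1,0.11,0.035,0,0.7],
  [1,0.17,0.054,0,1],
  [1,0.22,0.07,0,1.3],
  [1,0.252,0.079,0,1.3],
  [1,0.252,0.079,0.02,1.3],
  [1,0.252,0.079,0.03,1.3],
  [1,0.252,0.079,0.03,1.3],
])

```text
time_s: 6.68
position: [0.4859, 0.1659, 0.2801]
tcp_rot: [-179.8, 0.1, 101.5]
force: [-0.4, -0.1, -3.8]
opening: 0.0169
```

```bash
python3 - <<'E'
from h import *
p,d,C=snap("wrist","w4")
X=cloud(C,d);st=ctrl.observe()
m=(p.min(2)>120)&(np.abs(X[:,:,2]-(st["position"][2]-.1184))<.006);P=X[m];print(len(P))
y=np.radians(101.6);V=P-[.4858,.1668,0];tx=V@[np.cos(y),np.sin(y),0];ty=V@[np.sin(y),-np.cos(y),0]
for a,b in((-.01,.01),(.01,.03),(.03,.05)):
    k=(tx>a)&(tx<b)&(abs(ty)<.02);print("rack x rel slot",np.percentile(ty[k],[2,98]))
print("ymax",np.percentile(tx[abs(ty)<.02],99),np.median(P[:,2]))
delta([.4858,.1668,.220],101.6)
E
```

```text
11002
rack x rel slot [-0.01018062  0.00647788]
rack x rel slot [-0.01030251  0.00661228]
rack x rel slot [-0.01021423  0.00666424]
ymax 0.05522529321616086 0.16194787502944646
at [0.4863 0.166  0.2809] rot [-1.7987e+02  4.0000e-02  1.0151e+02] delta [ 0.0009 -0.0003  0.0609] turn -0.09
```

Emit:
drive_tool([
  [1,0.001,0.001,0.02,0],
  [1,0.001,0.001,0.035,0],
  [1,0.001,0.001,0.045,0],
  [1,0.001,0.001,0.053,0],
  [1,0.001,0.001,0.06,0],
  [1,0.001,0.001,0.06,0],
])

```text
time_s: 7.48
position: [0.4872, 0.168, 0.2213]
tcp_rot: [-180.0, 0.0, 101.6]
force: [0.1, -0.8, -3.5]
opening: 0.0175
```

Emit:
drive_tool([
  [0.3,0,0,0,0],
  [0.2,0,0,0,0],
  [0.1,0,0,0,0],
  [0.0,0,0,-0.01,0],
  [0.0,0,0,-0.04,0],
  [0.0,0,0,-0.09,0],
  [0.0,0,0,-0.14,0],
  [0.0,0,0,-0.14,0],
])

```text
time_s: 8.48
position: [0.4882, 0.1681, 0.3662]
tcp_rot: [179.5, -0.1, 101.6]
force: [-0.2, 0.5, 0.0]
opening: 0.0427
```

```bash
python3 - <<'E'
from h import *
p,d,C=snap("wrist","w5")
X=cloud(C,d)
o=np.array([.5445,.1788]);y=np.radians(11.6);a=[np.cos(y),np.sin(y)];l=[-np.sin(y),np.cos(y)]
x=(X[:,:,:2]-o)@a;yy=(X[:,:,:2]-o)@l
m=(abs(x+.06)<.025)&(abs(yy)<.075)&(X[:,:,2]>.06)&(p.min(2)>110)&(X[:,:,2]<.15);z=X[m][:,2];print(len(z),np.percentile(z,[1,50,99]),np.percentile(x[m],[1,50,99]),np.percentile(yy[m],[1,99]))
t=m&(X[:,:,2]>.09)
print(cv2.minAreaRect(X[t][:,:2].astype(np.float32)*1000))
delta([.480,-.295,.30],95.6)
E
```

```text
3052 [0.09449068 0.0968127  0.09834656] [-0.07133714 -0.06259627 -0.05397933] [-0.0524224   0.05731465]
((482.6534118652344, 167.5936279296875), (17.714208602905273, 111.87041473388672), 11.70827865600586)
at [0.4875 0.168  0.364 ] rot [ 1.7974e+02 -5.0000e-02  1.0158e+02] delta [-0.4521 -0.1003  0.064 ] turn 5.98
```

View pics/w5.png

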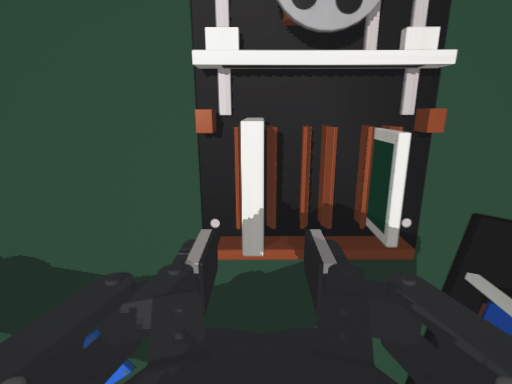

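Thick drive seated: top at 96.8 mm (nominal 96), centred in the wide slot at (254,185). Going to the thin drive.

Emit:
drive_tool([
  [-0.5,-0.06,-0.013,0.0,1],
  [-1,-0.12,-0.026,0.0,2],
  [-1,-0.18,-0.04,0.02,3],
  [-1,-0.24,-0.053,0.03,4],
  [-1,-0.3,-0.066,0.04,5],
  [-1,-0.36,-0.08,0.05,6],
  [-1,-0.41,-0.09,0.06,6],
  [-1,-0.452,-0.1,0.064,6],
  [-1,-0.452,-0.1,0.064,6],
  [-1,-0.452,-0.1,0.064,6],
])

```text
time_s: 9.78
position: [0.4799, -0.2942, 0.2967]
tcp_rot: [-179.9, -0.1, 95.6]
force: [-0.1, 0.5, 0.4]
opening: 0.0854
```

```bash
python3 - <<'E'
from h import *
p,d,C=snap("wrist","w6");X=cloud(C,d)
c0=(.48,-.295);y=np.radians(5.6);a=np.array([np.cos(y),np.sin(y),0]);l=np.array([-a[1],a[0],0])
m=(np.hypot(X[:,:,0]-c0[0],X[:,:,1]-c0[1])<.08)&(X[:,:,2]>.03)&(X[:,:,2]<.1)&(p.min(2)>80)
P=X[m];o=np.array([*c0,0]);t=(P-o)@l;s=(P-o)@a;z=P[:,2]
print(len(P),np.percentile(t,[.5,99.5]),np.percentile(z,[99,99.8]),np.percentile(s,[99,99.8]))
T=P[z>.0815];print(cv2.minAreaRect(T[:,:2].astype(np.float32)*1000))
delta([.480,-.295,.231],95.6)
E
```

```text
3626 [-0.0515697   0.04747967] [0.08737267 0.08788643] [0.01288462 0.01303092]
((487.5248107910156, -296.6808166503906), (11.482539176940918, 99.80825805664062), 5.780885696411133)
at [ 0.4802 -0.2936  0.297 ] rot [-1.7994e+02 -9.0000e-02  9.5660e+01] delta [-0.0014 -0.0003  0.066 ] turn 0.06
```

Emit:
drive_tool([
  [-1,-0.003,0,0.03,0],
  [-1,-0.003,0,0.052,0],
  [-0.7,-0.003,0,0.066,0],
  [-0.5,-0.003,0,0.066,0],
  [-0.4,-0.003,0,0.066,0],
  [-0.4,-0.003,0,0.066,0],
  [-0.4,-0.003,-0.006,0.066,0],
  [-0.4,-0.003,-0.012,0.066,0],
  [-0.3,-0.003,-0.016,0.066,0],
  [-0.15,-0.003,-0.019,0.066,0],
  [0,-0.003,-0.02,0.066,0],
  [0.2,-0.003,-0.021,0.066,0],
  [0.4,-0.003,-0.021,0.066,0],
  [0.6,-0.003,-0.021,0.066,0],
  [0.8,-0.003,-0.021,0.066,0],
  [1,-0.003,-0.021,0.066,0],
  [1,-0.003,-0.021,0.066,0],
  [1,-0.003,-0.021,0.066,0],
])

```text
time_s: 12.08
position: [0.4599, -0.2998, 0.2318]
tcp_rot: [180.0, 0.0, 95.6]
force: [1.9, 0.5, 1.8]
opening: 0.0088
```

```bash
python3 - <<'E'
from h import *
st=ctrl.observe();print(st["force"],st["wrist_torque"],st["opening"])
p,d,C=snap("wrist","w7");snap("scene","s7");X=cloud(C,d)
q=cv2.imread("pics/s7.png")[170:320,70:270];w=cv2.imread("pics/w7.png")
cv2.imwrite("pics/v7.png",np.hstack([cv2.resize(q,(400,300),interpolation=cv2.INTER_CUBIC),cv2.resize(w,(400,300))]))
V=X-st["position"];y=np.radians(95.6);tx=V@[np.cos(y),np.sin(y),0];ty=V@[np.sin(y),-np.cos(y),0]
m=(abs(ty)<.012)&(tx>-.02)&(tx<.07)&(V[:,:,2]<-.1)&(X[:,:,2]>.07)&(p.min(2)>100);P=X[m]
print(len(P),np.percentile(P[:,2],[2,50,98]),"tx",np.percentile(tx[m],[1,99]),"ty",np.percentile(ty[m],[2,98]))
E
```

```text
[1.85320325 0.5444032  1.79629259] [ 0.04926395 -0.5275788  -0.03890216] 0.008795792556316602
5370 [0.07416946 0.09289082 0.09590787] tx [-0.01911883  0.05009016] ty [-0.01038681  0.00871617]
```

View pics/v7.png

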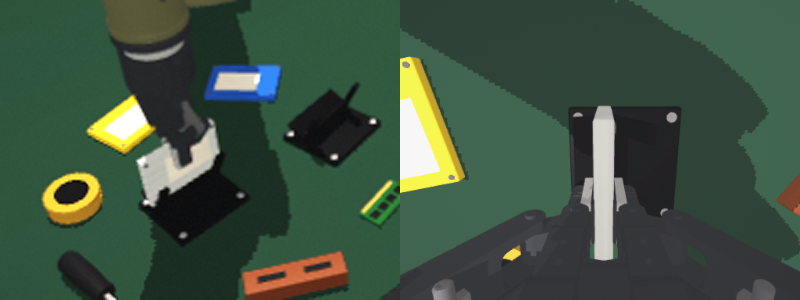

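Thin drive upright in the pads. Lifting and carrying it over the narrow slot.

Emit:
drive_tool([
  [1,0,0,-0.03,0],
  [1,0,0,-0.06,0],
  [1,0,0,-0.09,0],
  [1,0.06,0.017,-0.09,1],
  [1,0.12,0.034,-0.09,2],
  [1,0.18,0.051,-0.09,3],
  [1,0.24,0.067,-0.09,4],
  [1,0.3,0.084,-0.09,5],
  [1,0.36,0.101,-0.09,-6],
  [1,0.41,0.115,-0.09,-6],
  [1,0.45,0.126,-0.09,-6],
  [1,0.468,0.131,-0.09,-6],
  [1,0.468,0.131,-0.09,-6],
  [1,0.468,0.131,-0.09,-6],
])

```text
time_s: 13.92
position: [0.5443, 0.1763, 0.3215]
tcp_rot: [-179.9, 0.1, 101.4]
force: [0.0, -0.9, -2.2]
opening: 0.0094
```

```bash
python3 - <<'E'
from h import *
p,d,C=snap("wrist","w8");X=cloud(C,d);st=ctrl.observe()
y=np.radians(101.6);V=X-np.array([.5445,.1788,0]);tx=V@[np.cos(y),np.sin(y),0];ty=V@[np.sin(y),-np.cos(y),0]
m=(p.min(2)>100)&(np.abs(X[:,:,2]-(st["position"][2]-.1383))<.006)&(abs(ty)<.02)&(abs(tx)<.07)
for a,b in((-.01,.01),(.01,.03),(.03,.05)):
    k=m&(tx>a)&(tx<b);print(k.sum(),"rack x rel slot",np.percentile(ty[k],[2,98]))
print("ymax",np.percentile(tx[m],99),np.median(X[m][:,2]))
# walls of narrow slot in this view
r,g,b=[p[:,:,i].astype(int) for i in range(3)]
w=(r>60)&(r>1.5*g)&(r>1.5*b)&(abs(X[:,:,2]-.044)<.004)&(abs(tx-.03)<.02)
h,e=np.histogram(ty[w],bins=np.arange(-.09,.09,.004));print([(round(float(x),3),int(n)) for x,n in zip(e+.002,h) if n>20])
delta([.5445,.1788,.2223],101.6)
E
```

```text
1403 rack x rel slot [-0.01163588  0.00784599]
1316 rack x rel slot [-0.00659578  0.00286795]
1354 rack x rel slot [-0.00660931  0.00275357]
ymax 0.04735940084119353 0.18266816736214647
[(-0.048, 30), (-0.044, 214), (-0.04, 130), (-0.016, 115), (-0.012, 134), (0.008, 43), (0.012, 238), (0.016, 101), (0.044, 130), (0.048, 209), (0.052, 28), (0.072, 34)]
at [0.5443 0.1762 0.3217] rot [-1.7996e+02  8.0000e-02  1.0142e+02] delta [0.0025 0.0007 0.0994] turn -0.18
```

Emit:
drive_tool([
  [1,0.003,0.002,0.03,-0.2],
  [1,0.003,0.002,0.055,-0.2],
  [1,0.003,0.002,0.07,-0.2],
  [1,0.003,0.002,0.08,-0.2],
  [1,0.003,0.002,0.088,-0.2],
  [1,0.003,0.002,0.094,-0.2],
  [1,0.003,0.002,0.098,-0.2],
  [1,0.003,0.002,0.098,-0.2],
])

```text
time_s: 14.98
position: [0.5458, 0.1821, 0.2238]
tcp_rot: [180.0, -0.0, 101.8]
force: [-0.9, 0.5, -1.1]
opening: 0.0093
```

Emit:
drive_tool([
  [0.6,0,0,0,0],
  [0.4,0,0,0,0],
  [0.3,0,0,0,0],
  [0.2,0,0,0,0],
  [0.2,0,0,-0.02,0],
  [0.2,0,0,-0.06,0],
  [0.2,0,0,-0.11,0],
  [0.2,0,0,-0.16,0],
  [0.2,0,0,-0.16,0],
])

```text
time_s: 16.1
position: [0.5466, 0.182, 0.3879]
tcp_rot: [179.6, -0.1, 101.8]
force: [0.5, -0.1, -0.2]
opening: 0.0341
```

```bash
python3 - <<'E'
from h import *
p,d,C=snap("wrist","w9");X=cloud(C,d)
o=np.array([.5445,.1788]);y=np.radians(11.6);a=[np.cos(y),np.sin(y)];l=[-np.sin(y),np.cos(y)]
x=(X[:,:,:2]-o)@a;yy=(X[:,:,:2]-o)@l
for n,x0,zz in(("wide",-.06,.096),("narrow",0,.084),("racked",.06,.084)):
    m=(abs(x-x0)<.02)&(abs(yy)<.075)&(abs(X[:,:,2]-zz)<.006)&(p.min(2)>100)
    P=X[m];print(n,len(P),np.median(P[:,2]),cv2.minAreaRect(np.c_[x[m],yy[m]].astype(np.float32)*1000))
    k=m&(abs(yy)<.05);A=np.c_[x[k],yy[k],np.ones(k.sum())];print("  slope",np.linalg.lstsq(A,X[k][:,2],rcond=None)[0][:2])
P,D,CC=snap("top","t9");X=cloud(CC,D);E=(X[:,:,2]>.085)&(X[:,:,2]<.105)&(np.hypot(X[:,:,0]-.511,X[:,:,1]-.351)<.07);print("crank",E.sum(),np.median(X[E],0) if E.any() else 0)
delta([.485,.381,.30],101.6)
E
```

```text
wide 2696 0.09655310557166782 ((-60.670799255371094, 1.7135581970214844), (111.32132720947266, 18.527376174926758), 89.57411193847656)
  slope [-0.0647989   0.00117589]
narrow 1192 0.08465771225198326 ((-0.33544397354125977, 3.3554344177246094), (99.22962951660156, 10.10351848602295), 89.53318786621094)
  slope [ 0.01463605 -0.0007338 ]
racked 1233 0.08453395223631777 ((59.31536865234375, -1.7710418701171875), (98.54476165771484, 10.083664894104004), 89.94296264648438)
  slope [ 0.22551303 -0.00177148]
crank 0 0
at [0.5455 0.182  0.3838] rot [ 1.7997e+02 -2.0000e-02  1.0179e+02] delta [ 0.2072 -0.0185  0.0838] turn 0.19
```

View pics/w9.png

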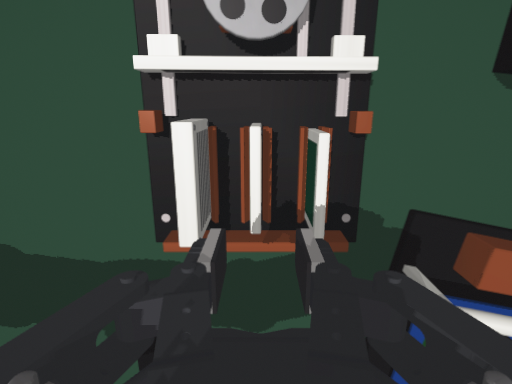

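Both drives are down in their slots: tops at 96.6 and 84.7 mm, against nominal 96 and 84. The thick one is at (190,180) and the thin one at (255,178). Now the crank: moving closer for a look.

Emit:
drive_tool([
  [0.2,0.05,-0.005,0.01,0],
  [0,0.1,-0.01,0.03,0],
  [-0.2,0.1,-0.01,0.03,0],
  [-0.2,0.1,-0.01,0.03,0],
])

```text
time_s: 16.7
position: [0.5153, 0.2774, 0.3523]
tcp_rot: [-179.9, 0.1, 101.8]
force: [0.7, -0.3, 0.1]
opening: 0.0511
```

```bash
python3 - <<'E'
from h import *
p,d,C=snap("wrist","w10");X=cloud(C,d)
m=(np.hypot(X[:,:,0]-.51,X[:,:,1]-.352)<.08)
E=m&(X[:,:,2]>.09)&(X[:,:,2]<.1);v,u=np.nonzero(E)
print("crank",E.sum(),X[E].mean(0),(u.mean(),v.mean()),cv2.minEnclosingCircle((X[E][:,:2]*1000).astype(np.float32)))
W=m&(abs(X[:,:,2]-.052)<.003)&(p.min(2)>60)
print("wheel",W.sum(),cv2.minEnclosingCircle((X[W][:,:2]*1000).astype(np.float32)))
c=X[E].mean(0);delta([c[0],c[1],.30],101.6)
E
```

```text
crank 508 [0.48359846 0.38042596 0.09579089] (np.float64(247.73622047244095), np.float64(40.71456692913386)) ((483.3149108886719, 380.83294677734375), 8.194624900817871)
wheel 8474 ((508.8600158691406, 353.0906677246094), 49.97446823120117)
at [0.5158 0.2767 0.3529] rot [-1.7992e+02  9.0000e-02  1.0171e+02] delta [ 0.1081 -0.0105  0.0529] turn 0.11
```

View pics/w10.png

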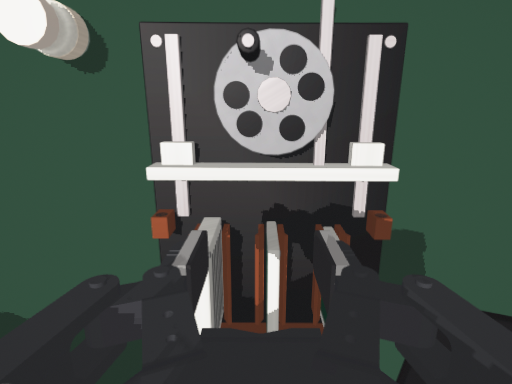

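The crank top is at (248,41) and the hub at (274,95). The wheel is at about 1.03 rad, so about 285° remains. Gripping the crank.

Emit:
drive_tool([
  [0,0.05,-0.005,0.02,0],
  [0,0.108,-0.0105,0.04,0],
  [0,0.108,-0.0105,0.053,0],
  [0,0.108,-0.0105,0.053,0],
  [0,0.108,-0.0105,0.09,0],
  [0,0.108,-0.0105,0.12,0],
  [0,0.108,-0.0105,0.12,0],
  [0.4,0.108,-0.0105,0.12,0],
  [0.8,0.108,-0.0105,0.12,0],
  [1,0.108,-0.0105,0.12,0],
  [1,0.108,-0.0105,0.12,0],
  [1,0.108,-0.0105,0.12,0],
])

```text
time_s: 18.25
position: [0.484, 0.3812, 0.2357]
tcp_rot: [179.8, -0.0, 101.8]
force: [1.1, -1.5, 7.0]
opening: 0.0146
```

```bash
python3 - <<'E'
from h import *
st=ctrl.observe();P=st["position"];print(P,st["force"],st["opening"],st["tcp_rot"])
y=np.radians(st["tcp_rot"][2]);h=np.array([.509,.353]);v=P[:2]-h
r=np.hypot(*v);th=np.arctan2(v[1],v[0]);print("r",r,"deg",np.degrees(th))
for i in range(1,26):
    a=th-np.radians(12*i);q=h+.038*np.array([np.cos(a),np.sin(a)])-P[:2]
    print(12*i,np.round([q[0]*np.cos(y)+q[1]*np.sin(y),q[0]*np.sin(y)-q[1]*np.cos(y)],4))
E
```

```text
[0.48400431 0.38118679 0.235654  ] [ 1.12101348 -1.51138861  7.01292263] 0.014604885061179684 [ 1.79821957e+02 -4.07727466e-02  1.01755943e+02]
r 0.03767332747476075 deg 131.56621552092048
12 [0.0035 0.0071]
24 [0.0051 0.0149]
36 [0.0051 0.0228]
48 [0.0034 0.0306]
60 [0.0002 0.0378]
72 [-0.0045  0.0442]
84 [-0.0105  0.0495]
96 [-0.0173  0.0535]
108 [-0.0249  0.0559]
120 [-0.0328  0.0567]
132 [-0.0407  0.0559]
144 [-0.0483  0.0534]
156 [-0.0551  0.0494]
168 [-0.061   0.0441]
180 [-0.0657  0.0376]
192 [-0.0689  0.0304]
204 [-0.0705  0.0226]
216 [-0.0705  0.0146]
228 [-0.0688  0.0069]
240 [-0.0655 -0.0004]
252 [-0.0608 -0.0068]
264 [-0.0549 -0.0121]
276 [-0.048 -0.016]
288 [-0.0405 -0.0185]
300 [-0.0326 -0.0193]
```

Emit:
drive_tool([
  [1,0,0,-0.003,0],
  [1,0.002,0.0035,-0.003,0],
  [1,0.0035,0.007,-0.003,0],
  [1,0.0045,0.011,-0.003,0],
  [1,0.005,0.015,-0.003,0],
  [1,0.0053,0.019,-0.003,0],
  [1,0.005,0.023,-0.003,0],
  [1,0.0034,0.0306,-0.003,0],
  [1,0.0002,0.0378,-0.003,0],
  [1,-0.0045,0.0442,-0.003,0],
  [1,-0.0105,0.0495,-0.003,0],
  [1,-0.0173,0.0535,-0.003,0],
  [1,-0.0249,0.0559,-0.003,0],
  [1,-0.0328,0.0567,-0.003,0],
  [1,-0.0328,0.0567,-0.003,0],
])

```text
time_s: 20.12
position: [0.5469, 0.3591, 0.2362]
tcp_rot: [179.9, 0.1, 101.7]
force: [6.0, -1.3, -25.4]
opening: 0.014
```

```bash
python3 - <<'E'
from h import *
st=ctrl.observe();P=st["position"];print(P,st["force"],st["wrist_torque"],st["opening"])
v=P[:2]-[.509,.353];print("r",np.hypot(*v),"deg",np.degrees(np.arctan2(v[1],v[0])))
p,d,C=snap("top","t11");X=cloud(C,d)
o=np.array([.5445,.1788]);y=np.radians(11.6);x=(X[:,:,:2]-o)@[np.cos(y),np.sin(y)];yy=(X[:,:,:2]-o)@[-np.sin(y),np.cos(y)]
m=(p.min(2)>130)&(abs(X[:,:,2]-.043)<.006)&(abs(x)<.1)&(yy>.04)&(yy<.125);h,e=np.histogram(yy[m],bins=np.arange(.04,.126,.004));print([(round(float(a),3),int(n)) for a,n in zip(e,h)])
E
```

```text
[0.54687901 0.35907905 0.23622562] [  5.97994196  -1.25064497 -25.35907617] [-0.08734405 -1.3013519   0.01059109] 0.013999197025685847
r 0.038363714042781674 deg 9.117421888845351
[(0.04, 2), (0.044, 3), (0.048, 5), (0.052, 0), (0.056, 0), (0.06, 0), (0.064, 0), (0.068, 0), (0.072, 0), (0.076, 0), (0.08, 0), (0.084, 64), (0.088, 103), (0.092, 100), (0.096, 57), (0.1, 0), (0.104, 0), (0.108, 0), (0.112, 0), (0.116, 0), (0.12, 0)]
```

Emit:
drive_tool([
  [1,0,0,0.0025,0],
  [1,-0.004,-0.0002,0.0025,0],
  [1,-0.0079,-0.0008,0.0025,0],
  [1,-0.0155,-0.0033,0.0025,0],
  [1,-0.0223,-0.0073,0.0025,0],
  [1,-0.0282,-0.0126,0.0025,0],
  [1,-0.0329,-0.0191,0.0025,0],
  [1,-0.0361,-0.0263,0.0025,0],
  [1,-0.0377,-0.0341,0.0025,0],
  [1,-0.0377,-0.0421,0.0025,0],
  [1,-0.036,-0.0498,0.0025,0],
  [1,-0.0327,-0.0571,0.0025,0],
  [1,-0.028,-0.0635,0.0025,0],
  [1,-0.0252,-0.0665,0.0025,0],
  [1,-0.0221,-0.0688,0.0025,0],
  [1,-0.0187,-0.071,0.0025,0],
  [1,-0.0187,-0.071,0.0025,0],
])

```text
time_s: 22.3
position: [0.4797, 0.3287, 0.2356]
tcp_rot: [179.8, -0.1, 101.8]
force: [3.2, 3.1, 7.1]
opening: 0.014
```

```bash
cat > bar.py <<'E'
from h import *
st=ctrl.observe();P=st["position"];print(P,st["force"],st["opening"])
v=P[:2]-[.509,.353];print("r",np.hypot(*v),"deg",np.degrees(np.arctan2(v[1],v[0])))
p,d,C=snap("top","t12");X=cloud(C,d)
o=np.array([.5445,.1788]);y=np.radians(11.6);x=(X[:,:,:2]-o)@[np.cos(y),np.sin(y)];yy=(X[:,:,:2]-o)@[-np.sin(y),np.cos(y)]
m=(p.min(2)>130)&(abs(X[:,:,2]-.043)<.006)&(abs(x)<.1)&(yy>.055)&(yy<.125);print("bar",m.sum(),np.percentile(yy[m],[2,50,98]))
E
python3 bar.py
```

```text
[0.47974338 0.32868503 0.23564659] [3.15481813 3.0853504  7.07058991] 0.013990572075768575
r 0.038041654865386444 deg -140.27026955896238
bar 303 [0.06663378 0.07268933 0.07900088]
```

Emit:
drive_tool([
  [1,0.0018,-0.0009,0,0],
  [1,0.0035,-0.0017,0,0],
  [1,0.0054,-0.0025,0,0],
  [1,0.0072,-0.0031,0,0],
  [1,0.009,-0.0037,0,0],
  [1,0.0098,-0.004,0,0],
  [1,0.0098,-0.004,0,0],
  [1,0.0098,-0.004,0,0],
])

```text
time_s: 23.35
position: [0.4753, 0.3353, 0.2356]
tcp_rot: [179.8, 0.1, 101.7]
force: [6.7, -3.0, 6.5]
opening: 0.0141
```

```bash
python3 bar.py
```

```text
[0.47529815 0.335349   0.2356392 ] [ 6.73432259 -2.97727256  6.47910656] 0.014137311529681064
r 0.03804435018356393 deg -152.35716808680047
bar 295 [0.06524264 0.07159571 0.07705771]
```

At the expected stop angle. Pressing gently further to confirm the stop.

Emit:
drive_tool([
  [1,0.001,-0.0002,0,0],
  [1,0.002,-0.0004,0,0],
  [1,0.003,-0.0005,0,0],
  [1,0.003,-0.0005,0,0],
  [1,0.003,-0.0005,0,0],
])

```text
time_s: 24.02
position: [0.4751, 0.336, 0.2356]
tcp_rot: [179.8, 0.2, 101.6]
force: [9.3, -9.5, 8.1]
opening: 0.0141
```

```bash
python3 bar.py
```

```text
[0.47513684 0.33603247 0.2356145 ] [ 9.26928387 -9.47728802  8.07703625] 0.014135503602815498
r 0.03787625772352987 deg -153.3863143115914
bar 292 [0.06497661 0.07118173 0.07696556]
```

Emit:
drive_tool([
  [1,0.0015,0,0,0],
  [1,0.003,0,0,0],
  [1,0.003,0,0,0],
])

```text
time_s: 24.45
position: [0.4751, 0.3368, 0.2356]
tcp_rot: [179.8, 0.4, 101.4]
force: [8.6, -15.2, 10.1]
opening: 0.0146
```

Emit:
drive_tool([
  [0.6,0,0,0,0],
  [0.3,0,0,0,0],
  [0.0,0,0,0,0],
  [0.0,0,0,0,0],
  [0,0,0,-0.02,0],
  [0,0,0,-0.06,0],
  [0,0,0,-0.11,0],
  [0,-0.07,0,-0.14,0],
  [0,-0.12,0,-0.14,0],
  [0,-0.12,0,-0.14,0],
  [0,-0.12,0,-0.14,0],
])

```text
time_s: 25.82
position: [0.4962, 0.2254, 0.374]
tcp_rot: [-180.0, -0.0, 101.8]
force: [-0.6, -0.2, -0.6]
opening: 0.0427
```

```bash
python3 - <<'E'
from h import *
p,d,C=snap("wrist","w13");X=cloud(C,d)
o=np.array([.5445,.1788]);y=np.radians(11.6);x=(X[:,:,:2]-o)@[np.cos(y),np.sin(y)];yy=(X[:,:,:2]-o)@[-np.sin(y),np.cos(y)]
for n,x0,zz in(("wide",-.06,.096),("narrow",0,.084),("racked",.06,.084)):
    m=(abs(x-x0)<.02)&(abs(yy)<.062)&(abs(X[:,:,2]-zz)<.006)&(p.min(2)>90)
    print(n,m.sum(),np.median(X[m][:,2]) if m.any() else 0,np.percentile(x[m],[2,98]),np.percentile(yy[m],[1,99]))
m=(p.min(2)>130)&(abs(X[:,:,2]-.043)<.006)&(abs(x)<.1)&(yy>.055)&(yy<.125);print("bar",m.sum(),np.percentile(yy[m],[2,50,98]))
E=(np.hypot(X[:,:,0]-.51,X[:,:,1]-.352)<.08)&(X[:,:,2]>.09)&(X[:,:,2]<.1);c=np.median(X[E],0)-[.509,.353,0];print("crank",E.sum(),c,"wheel rad",np.radians((191.6-np.degrees(np.arctan2(c[1],c[0])))%360))
print(ctrl.observe()["force"],ctrl.observe()["time_s"])
E
```

```text
wide 2524 0.09656771582516475 [-0.06932408 -0.05197281] [-0.05304285  0.05736499]
narrow 965 0.08452230828702417 [-0.00452381  0.00502181] [-0.04427169  0.05317204]
racked 1057 0.08450588837083389 [0.05435791 0.06383706] [-0.03115613  0.04753643]
bar 2765 [0.06516287 0.07240682 0.07784564]
crank 425 [-0.03379975 -0.0184485   0.09596174] wheel rad 5.986017025442087
[-0.65835774  0.02330421 -0.92182514] 25.875
```

View pics/w13.png

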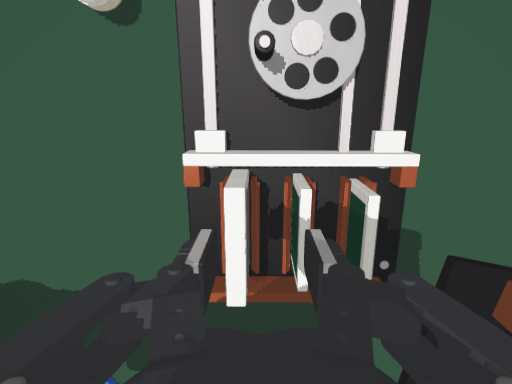

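The bar at (300,158) touches both stop lugs at (194,175) and (403,175), and all three drives are upright in their slots. The gripper is clear. Handing in.

```bash
python3 -c "
from station import ctrl
print(ctrl.hand_in())"
```

```text
the job is handed in; nothing more can be done
None
```

The job is done and handed in after about 26 s of robot time, with no failed checks.

I uprighted the thick finned drive in the jaws and set it in the wide slot. Then I did the same with the thin one in the empty narrow slot. With both in, I turned the handwheel clockwise by its crank to the stop, let go and moved clear.

| Last check | Measured | Nominal |
|---|---|---|
| Thick drive top | 96.6 mm | 96 mm |
| Thin drive top | 84.5 mm | 84 mm |
| Retaining bar face, along rack y | about 65–66 mm | 66 mm |
| Wheel angle | about 5.99 rad | 6.0 rad |

- **Stop:** the crank pushed back when pressed about 6 mm further, and the last picture shows the bar touching both stop lugs.
- **Racked drive:** it is still standing in its slot.
- **Gripper:** the force on it was about zero at hand-in.
- **Thick drive drop:** I released it about 6 mm above the slot floor, because the fingertips would otherwise have met the guide walls. It dropped straight and seated.
- **Crank force:** up to about 25 N of vertical force showed at the wrist while turning the crank, and I relieved it part-way. That is below the limits.
- **Other bench items:** I did not re-measure them at the end. The arm kept clear of them throughout.

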